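Free the control box lid and hold it open

ROBOT

A 7-joint arm with a two-finger parallel gripper is mounted at the origin on the work surface. World frame = base frame: x ahead of the robot, y to its left, z up, the work surface at z = 0. Lengths are in m, angles in rad, forces in N, time in s.
With the tool pointing down it reaches from about 0.4 to 0.85 m from the base axis. Payload 10.4 kg.
Tool frame: the origin (TCP) lies on the centre line of the jaws, within the pads' length; the fingertips stand 14 mm ahead of it and the grasp point (between the pads) lies 5 mm behind it (tip_reach is the z of the fingertips in the tool frame, in m); z points along the fingers, x is the direction in which the jaws open and shut, and the axes are right-handed (so a half turn about z gives the same grasp; the last joint's range is limited). The gripper opens to 87 mm and grips with 3 to 60 N. Pads are 19 mm wide; open, the fingers measure 117 mm over their backs; the gripper's body (75 mm by 190 mm) begins 51 mm behind the grasp point.
Start: joints at [1.227, 0.332, -0.065, 1.46, 0.022, 1.35, -0.088], TCP at [0.197, -0.593, 0.237] pointing down, gripper open.
Joint ranges: [-2.6, 2.6], [-0.5, 2.12], [-1.47, 1.34], [0.16, 2.42], [-1.27, 4.41], [0.06, 2.06], [-2.6, 2.6]. Speed limits (rad/s): [2.22, 2.22, 2.79, 2.79, 3.14, 3.14, 3.14].

INTERFACE

Orientations are given as a unit quaternion [x, y, z, w].
In Python, from bench import * gives the robot as it stands.
- The arm moves only by the tool carry_out, never from a script. Its argument "rows" is a list of rows, each a list of 5 numbers: the closure, from -1 (fully open) to 1 (shut), so that 0 is half open, then the shift along the tool's x, y, z in units of 30 mm (1.0 is 30 mm), then the turn about the tool's z in units of 5 degrees (1.0 is 5 degrees). In form: [[jaw, x, y, z, turn], ...]. A call has 1 to 20 rows; each row shifts and turns the pose as measured when the row begins, along the tool's axes as they then stand; what a row does not reach is not made up. A row lasts 1/12 s, in which the tool goes at most 41.7 mm and 7.16 degrees, less where a joint would pass 70% of its speed; a pose out of reach is approached as far as the arm can. A call is refused whole if a number of a shift passes 1 or a number of a turn 1, either way. A call with a gripper value outside its range is refused whole. The fingers move at their own pace and stop on an object; "force" is the grip in N (left out, the last holds). Time passes only in rows, so rows that do not move let the fingers close. It gives the time, the measured TCP pose, the force and the opening at its end, in the units of the state.
- read_state(): the state, without advancing time (a new reading comes with each control period).
- camera(name): name is "scene" or "top"; returns the picture (384x512x3 uint8, blue, green, red); there is no depth.
- camera_info(name): a dict with "fx", "fy", "cx", "cy" (pixels), "dist_coeffs" ([k1, k2, p1, p2, k3] as OpenCV has them; the pictures are not rectified), "extrinsics" (4x4, takes a point from camera to world coordinates). Camera axes: x right, y down, z forward; pixel columns grow to the right and rows downward; lengths in m; the calibration is good to about 2 mm. A picture is of the moment at which its call begins. camera_info takes no time and is no camera call.
- close_job(): hands the job in, once; it reports no verdict.
Trained networks look in the newest picture that a camera, given by its name, has taken for a name from the list of things; names that differ only in an ending like _2 or _b are one class to them, and where a whole thing is asked for, a point or a joint stands for the part that bears it (a point fixed in the world has none). Each returns a list of dicts, best first, with "conf" (0 to 1); they miss things now and then, are a little off and sometimes report something else, mostly with a low value. They report only what shows in the picture. A call takes as long as a camera call.
- recognise(query, camera): "box" ([centre column, centre row, width, height] in pixels, round what is visible of it).
- silhouettes(query, camera): "mask" (384x512 bool, what is visible of it) and "box" ([centre column, centre row, width, height] in pixels, round what is visible of it).
- pinpoint(query, camera): "xy" ([column, row] in pixels: a listed point, or the origin of a listed thing).
The state is a dict: "time": time; "joint_positions": joint angles; "joint_vel": joint speeds; "joint_torque": joint torques, N m; "ee_pos": TCP position; "eef_rot": TCP orientation; "ft_force": force on the tool from outside, world axes, zero at the start; "torque": the same for the moment, N m; "width": finger opening in m.
Only numpy, scipy, OpenCV 4.12 (cv2) and the standard library are available. Lean on these libraries where they do the work, as an engineer would, in place of code of your own. Each camera call takes 0.05 s, during which the arm holds its last target. There are 200 camera calls.

TASK

Wind the crank anticlockwise (seen from above) until the clamp's tongue has drawn back well clear of the green control box's lid, with about a centimetre between them. Then, before touching the slide catch, tug the lid up by its bow handle to learn whether the catch holds it; if it is caught, push the slide catch over to its other end. Lift the lid by the bow handle to about 55 degrees open and finish while holding it there, steady in the gripper (it falls shut if let go), with the loose things around left where they are.

Things in the scene. Friction and masses are not known exactly. Their poses are not given: they have to be found in the camera images.
- crank_axis (a point): Point on the crank's upright axis, 120 mm above the bench, on a grey gearbox (64 x 64 mm) at the right end of the 12 mm plywood board that carries the rig. Fixed to the rig: its x axis points to the rig's back, its y axis to the left along the board; lid_hinge lies 190 mm along this x and 400 mm along this y from it. The rig's yaw is within 0.15 rad of the robot's frame.
- knob_grip (a point): Middle of the crank's upright black round grip: 22 mm thick, 42 mm tall, spins freely on its pin. It moves on a level circle of 45 mm radius about the crank axis. The point is 120 mm above the bench, the grip's foot 97 mm, its top 139 mm; the crank arm below it has its top at 94 mm.
- crank (a joint): Angle of the crank, rad, growing anticlockwise seen from above, without wrapping; 0 = clamp fully forward, 15.08 (2.4 turns) = fully back, both hard stops. Starts between 0 and 2.5. About 1.2 N at the grip turns it, and it stays where it is left.
- carriage (a joint): How far the clamp has drawn back from the lid to the right, m, 0 to 0.048; 0.020 per turn of the crank. At 0 the tongue covers the lid's right edge by 34 mm; at 0.034 it is level with the edge; at 0.044 there is a gap of 10 mm.
- tongue_tip (a point): Middle of the front end of the clamp's aluminium tongue (40 mm wide, 8 mm thick), on its upper face, 130 mm above the bench. The tongue lies just above the lid, stands on a dark steel block on an aluminium rail, and moves to the rig's right when the crank is wound.
- lid_handle (a point): Middle of the lid's bow handle: a round steel bar 12 mm thick and 80 mm long, along the rig's y axis, its centre 45 mm above the lid's top, 165 mm above the bench when shut; posts at both ends leave 64 mm between them. It lies 190 mm in front of the hinge line and 57 mm above it, and turns with the lid; the point's axes are the rig's when the lid is shut (x to the back, y to the left).
- lid_hinge (a point): Middle of the lid's hinge line at the box's far upper edge, 108 mm above the bench. The hinge runs along this point's y axis (the rig's y axis, to the left). The box is 220 mm deep, 300 mm wide; the lid overhangs it slightly, is 12 mm thick, and its top is 120 mm above the bench when shut. The handle's bar is on an arc of 198 mm radius about the hinge line, up and away from the robot.
- lid (a joint): Opening angle of the lid, rad: 0 shut, grows as its front rises, up to 1.7. The lid weighs about 0.5 kg, takes about 3 N at the handle to lift, and falls shut when let go. If the catch holds it, it can be tugged up only about 0.04 rad (8 mm at the handle) and then stops hard; if not, it comes up freely.
- catch_grip (a point): Middle of the slide catch's black fin on the lid's top, right of the bow handle: 30 mm along the rig's x, 14 mm along y, 34 mm tall above the slide plate; the point is 24 mm above the lid's top (144 mm above the bench when shut), the fin's top 13 mm higher. The fin can be pinched or pushed. Its axes are the rig's when the lid is shut.
- catch (a joint): Position of the slide catch along the rig's y axis, m: -0.015 (right end) to +0.015 (left end, nearer the bow handle). It slides with about 2 N and stays put; starts within 6 mm of its right end. One end catches the lid and the other frees it, but it is fitted either way round and nothing outside shows which: the start may be caught or free. Sliding a free one over would catch the lid. It is over when past 0.009 on the other side; slide it only with the lid down.
- jar: small capped jar, 48 mm across, 55 mm high, standing on the board behind the clamp; origin at its underside's centre. Not needed; leave it where it is.
- wrench: wrench 150 mm long lying on the board behind the crank; origin at its underside's centre. Not needed; leave it where it is.
- tube: white plastic pipe offcut, 60 mm across, 85 mm high, on the bench at the left; origin at its underside's centre. Not needed; leave it where it is.
- tape: roll of black tape, 90 mm across, 24 mm high, lying on the bench at the left; origin at its underside's centre. Not needed; leave it where it is.
- screwdriver: screwdriver 180 mm long, lying on the bench at the left; origin at its underside's centre. Not needed; leave it where it is.
- offcut: aluminium bar offcut 120 x 40 x 40 mm on the bench at the right; origin at its underside's centre. Not needed; leave it where it is.
- spool: black spool, 80 mm across, 30 mm high, on the bench at the right; origin at its underside's centre. Not needed; leave it where it is.

How it is judged:
On the way, in this order (a step that is already met when the one before it is completed fails the run):
1. the clamp is wound back until its tongue is at least 5 mm clear of the lid's edge, the lid still down (value of joint carriage above 0.039 m and value of joint lid below 0.02 rad), for 0.1 s.
2. the lid is tugged up by at least 0.022 rad while the slide catch is still at its starting end (value of joint lid above 0.022 rad and value of joint catch below -0.005 m), for 0.05 s.
3. the lid is lifted past 0.5 rad (value of joint lid above 0.5 rad), for 0.1 s.
At the end, for the whole second after the job is handed in: The lid stands between 45 and 65 degrees open (0.78 to 1.14 rad), at rest (under 0.1 rad/s), held by the gripper's fingers (contact force over 1 N), and the clamp's tongue is still at least 5 mm clear of the lid's edge (value of joint lid between 0.78 and 1.14 rad and velocity of joint lid between -0.1 and 0.1 rad/s and contact force between the fingers and lid above 1 N and value of joint carriage above 0.039 m); the arm keeps its last pose, push and grip.
It fails at once if a loose thing (jar, wrench, tube, tape, screwdriver, offcut or spool) is moved by more than 30 mm (distance of any of jar, wrench, tube, tape, screwdriver, offcut, spool from where it was at the start of the episode above 0.03 m).
It also fails if it takes over 72 s, if anything falls off the work surface, if the arm or the gripper's body presses on something with over 40 N, if the wrist force passes 120 N, or if a joint passes its speed limit or range.

## Working session

There is one attempt and no reset: what is moved stays moved. The work goes in short steps, Python scripts to look and compute and a tool call to move; the robot and the scene stay as the last step left them, time stands still between calls to the robot, and variables do not carry over. Pictures are saved under pics/ and viewed, about 8 in all and at most 12, crops included, and the job is handed in when it is done.

Besides the shell and the picture viewer there is one more tool, called after "Request:" in YAML: its name, and indented under it one key for each argument. carry_out: Moves the arm, as the interface text tells. Its arguments: {"type":"object","properties":{"rows":{"type":"array","items":{"type":"array","items":{"type":"number"}}},"force":{"type":"number"}},"required":["rows"]}

```bash
mkdir -p pics; cat > h.py <<'E'
from bench import *
import numpy as np, cv2
from scipy.spatial.transform import Rotation as R
def ray(cam,xy):
    c=camera_info(cam); K=np.array([[c["fx"],0,c["cx"]],[0,c["fy"],c["cy"]],[0,0,1.]])
    p=cv2.undistortPoints(np.array([[xy]],float),K,np.array(c["dist_coeffs"],float))[0,0]
    T=np.array(c["extrinsics"]); d=T[:3,:3]@np.array([p[0],p[1],1]); return T[:3,3],d
def atz(cam,xy,z):
    o,d=ray(cam,xy); return o+d*(z-o[2])/d[2]
def proj(cam,P):
    c=camera_info(cam); K=np.array([[c["fx"],0,c["cx"]],[0,c["fy"],c["cy"]],[0,0,1.]])
    T=np.linalg.inv(np.array(c["extrinsics"]));
    return cv2.projectPoints(np.atleast_2d(P).astype(float),cv2.Rodrigues(T[:3,:3])[0],T[:3,3],K,np.array(c["dist_coeffs"],float))[0][:,0]
E
cat > a.py <<'E'
from h import *
np.set_printoptions(precision=4,suppress=True)
Z=dict(crank_axis=.12,knob_grip=.12,tongue_tip=.13,lid_handle=.165,lid_hinge=.108,catch_grip=.144)
ims=[]
for cam in ["top","scene"]:
    im=camera(cam); 
    for q,z in Z.items():
        r=pinpoint(q,cam)
        for d in r[:2]:
            print(cam,q,round(d["conf"],2),np.round(d["xy"],1),atz(cam,d["xy"],z)[:2])
        if r: cv2.circle(im,tuple(int(round(v)) for v in r[0]["xy"]),3,(0,0,255),1); cv2.putText(im,q[:8],tuple(int(v)+4 for v in r[0]["xy"]),0,.35,(0,0,255))
    ims.append(im); cv2.imwrite(f"pics/{cam}0.png",cv2.resize(im,(800,600)))
s=read_state(); print(s["time"],s["ee_pos"],s["eef_rot"],s["width"],s["ft_force"]); print(R.from_quat(s["eef_rot"]).as_matrix())
E
python3 a.py
```

```text
top crank_axis 0.58 [354.2 186.1] [ 0.5407 -0.3095]
top crank_axis 0.54 [135.1 200. ] [0.5055 0.4264]
top knob_grip 0.54 [356.7 171.9] [ 0.5885 -0.3193]
top tongue_tip 0.97 [270.7 190.6] [ 0.5294 -0.0285]
top lid_handle 0.93 [216.5 200.6] [0.498  0.1477]
top lid_hinge 0.98 [232.7 138.9] [0.7094 0.0978]
top catch_grip 0.59 [255.7 186.3] [0.5436 0.021 ]
scene crank_axis 0.79 [195.2 283.3] [ 0.5409 -0.3173]
scene knob_grip 0.86 [212.9 285.6] [ 0.5838 -0.3026]
scene knob_grip 0.21 [264.  285.1] [ 0.6952 -0.2423]
scene tongue_tip 0.74 [248.3 212.4] [ 0.538  -0.0363]
scene lid_handle 0.73 [265.1 168.6] [0.5047 0.1383]
scene lid_hinge 0.87 [316.9 207.6] [0.7026 0.1006]
scene lid_hinge 0.54 [331.4 167.9] [0.6722 0.3174]
scene catch_grip 0.42 [258.9 202. ] [0.5516 0.0053]
0.7 [ 0.1971 -0.5931  0.2366] [ 0.811  -0.5851  0.0001  0.    ] 0.08721694695962871 [-0.1464  0.226   0.1675]
[[ 0.3154 -0.949   0.0001]
 [-0.949  -0.3154 -0.0001]
 [ 0.0001 -0.     -1.    ]]
```

View pics/top0.png

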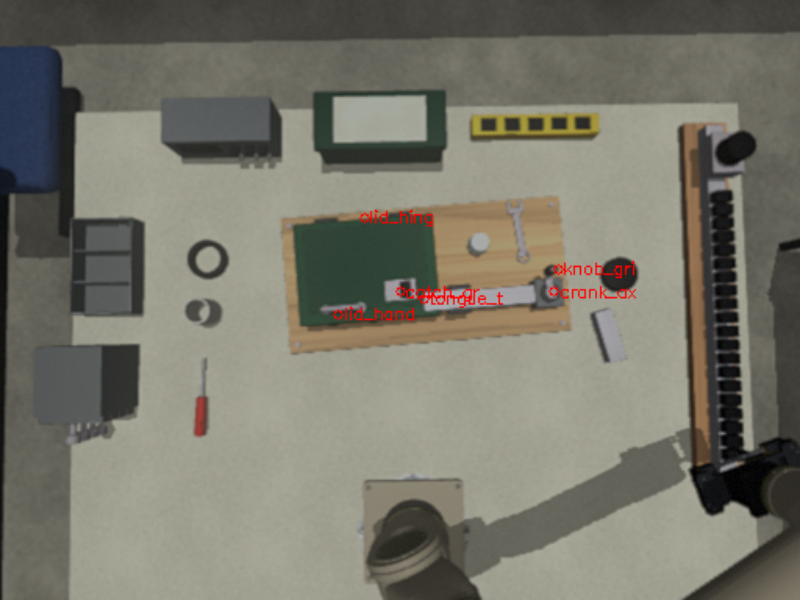

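View pics/scene0.png

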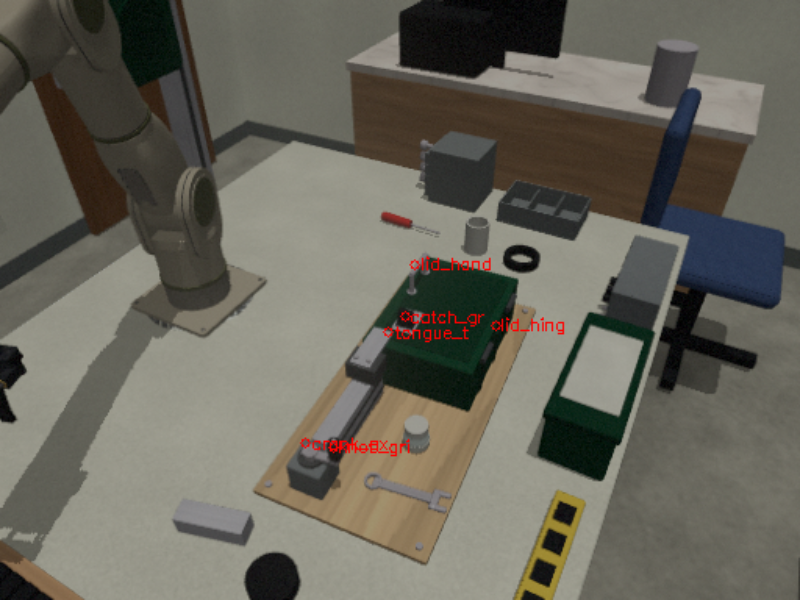

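```bash
cat > fit.py <<'E'
from h import *
from scipy.optimize import least_squares
np.set_printoptions(precision=4,suppress=True)
def pts(p):
    x,y,yaw,phi,ty,hy,cx,cy=p
    L=dict(crank_axis=(0,0,.12),knob_grip=(.045*np.cos(phi),.045*np.sin(phi),.12),tongue_tip=(0,ty,.13),lid_handle=(0,hy,.165),lid_hinge=(.19,.4,.108),catch_grip=(cx,cy,.144))
    r=lambda v:(x+np.cos(yaw)*v[0]-np.sin(yaw)*v[1],y+np.sin(yaw)*v[0]+np.cos(yaw)*v[1],v[2])
    return {k:np.array(r(v)) for k,v in L.items()}
if __name__=="__main__":
    ob=[]
    for cam in["top","scene"]:
        for n in range(3):
            im=camera(cam)
            for q in["crank_axis","knob_grip","tongue_tip","lid_handle","lid_hinge","catch_grip"]:
                for d in pinpoint(q,cam)[:1]: ob.append((cam,q,d["xy"],d["conf"]))
    w={"top":1,"scene":1}
    def f(p):
        P=pts(p); return np.concatenate([(proj(c,P[q])[0]-xy) for c,q,xy,_ in ob])
    s=least_squares(f,[.54,-.31,.07,0,.28,.46,.05,.33],loss="soft_l1",f_scale=1.5)
    print(s.x, s.cost); P=pts(s.x)
    for k,v in P.items(): print(k,v)
    np.save("fit.npy",s.x)
    e=f(s.x).reshape(-1,2)
    for o,r in zip(ob,e): print(o[0],o[1],round(o[3],2),r.round(1))
    tiles=[]
    for cam,(x0,y0,x1,y1) in dict(top=(180,120,380,240),scene=(150,150,350,330)).items():
        im=cv2.resize(camera(cam)[y0:y1,x0:x1],None,fx=4,fy=4,interpolation=cv2.INTER_CUBIC)
        for k,v in P.items():
            u=(proj(cam,v)[0]-[x0,y0]+.5)*4; cv2.circle(im,tuple(u.astype(int)),3,(0,0,255),1)
        cv2.imwrite(f"pics/{cam}1.png",im[:600])
E
python3 fit.py
```

```text
[ 0.5455 -0.3129  0.0795  0.0259  0.2843  0.4578  0.0297  0.3201] 69.27093878853442
crank_axis [ 0.5455 -0.3129  0.12  ]
knob_grip [ 0.5903 -0.3082  0.12  ]
tongue_tip [ 0.5229 -0.0296  0.13  ]
lid_handle [0.5091 0.1435 0.165 ]
lid_hinge [0.7031 0.1009 0.108 ]
catch_grip [0.5497 0.0085 0.144 ]
top crank_axis 0.57 [3.1 1.6]
top knob_grip 0.7 [-2.5 -3.9]
top tongue_tip 0.58 [0.1 2. ]
top lid_handle 0.55 [0.9 0. ]
top lid_hinge 0.83 [ 1.7 -0.1]
top catch_grip 0.47 [0.8 0.2]
top knob_grip 0.56 [-1.8  0. ]
top tongue_tip 0.79 [ 1.6 -0.2]
top lid_handle 0.57 [1.1 0.3]
top lid_hinge 0.78 [0.2 1.8]
top catch_grip 0.64 [1.  0.3]
top crank_axis 0.84 [ 1.4 -0.2]
top knob_grip 0.56 [-0.5 -0.6]
top tongue_tip 0.72 [0.3 3. ]
top lid_handle 0.85 [-0.6  0.1]
top lid_hinge 0.71 [-0.5  0.1]
top catch_grip 0.57 [ 3.  -0.9]
scene crank_axis 0.75 [ 3.1 -1.1]
scene knob_grip 0.72 [-0.4  3.6]
scene tongue_tip 0.76 [ 0.1 -0.4]
scene lid_handle 0.61 [-0.2  0. ]
scene lid_hinge 0.96 [0.9 4. ]
scene catch_grip 0.45 [ 0.1 -2. ]
scene crank_axis 0.93 [ 2.4 -1.1]
scene knob_grip 0.83 [-0.4  2.6]
scene tongue_tip 0.73 [-0.5 -0.7]
scene lid_handle 0.91 [ 2.9 -0.9]
scene lid_hinge 0.89 [-1.9  4.4]
scene catch_grip 0.41 [ 0.8 -4.6]
scene crank_axis 0.92 [ 2.3 -2.9]
scene knob_grip 0.6 [-1.2 -2. ]
scene tongue_tip 0.84 [-0.1 -1. ]
scene lid_handle 0.67 [ 0.5 -0.1]
scene lid_hinge 0.6 [0.5 2.6]
scene catch_grip 0.7 [ 0.1 -1.4]
```

View pics/top1.png

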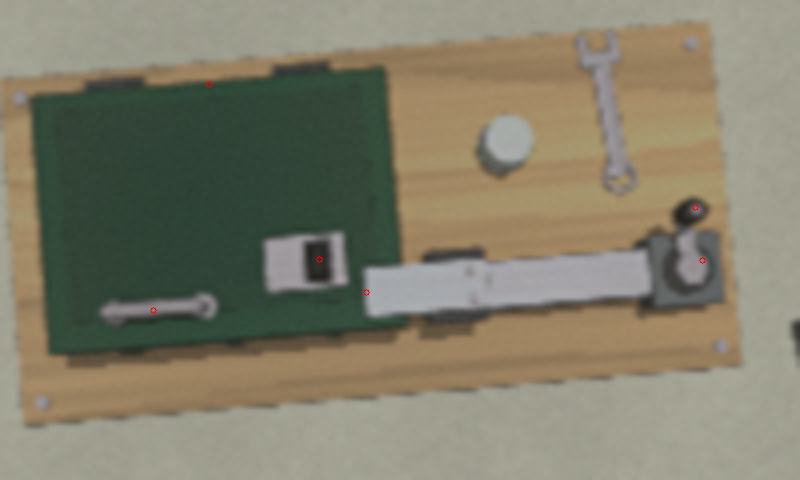

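View pics/scene1.png

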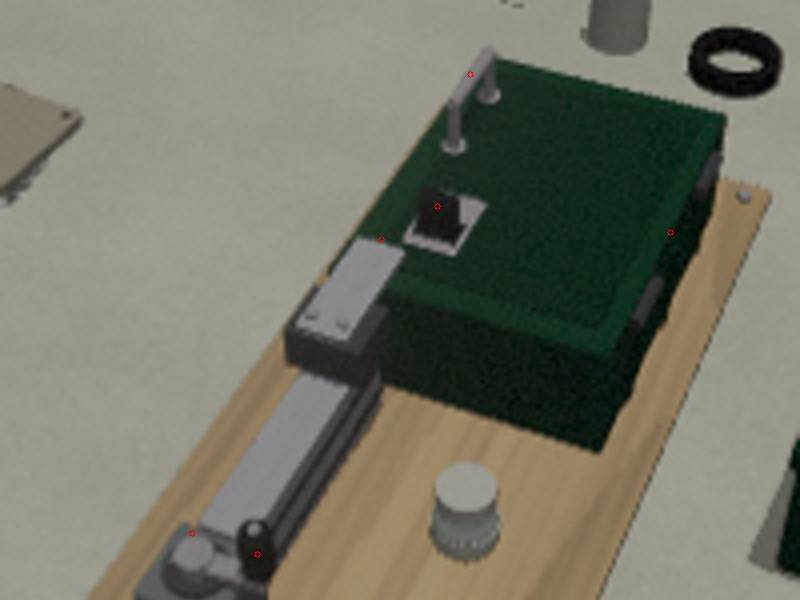

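Both views agree with the fit: rig yaw is about 0.08 and the knob is behind the crank axis, at crop px (692,210). The tongue overlaps the lid edge and the catch fin is right of the handle. I'll move above the knob first.

Request:
carry_out:
  rows:
    - [-1,-0.29,-0.9,0,0]
    - [-1,-0.29,-0.9,0,0]
    - [-1,-0.29,-0.9,0,0]
    - [-1,-0.29,-0.9,0,0]
    - [-1,-0.29,-0.9,0,0]
    - [-1,-0.29,-0.9,0,0]
    - [-1,-0.29,-0.9,0,0]
    - [-1,-0.29,-0.9,0,0]
    - [-1,-0.29,-0.9,0,0]
    - [-1,-0.29,-0.9,0,0]
    - [-1,-0.29,-0.9,0,0]
    - [-1,-0.29,-0.9,0,0]
    - [-1,-0.29,-0.9,0,0]
    - [-1,-0.29,-0.9,0,0]
    - [-1,-0.29,-0.9,0,0]
    - [-1,-0.29,-0.9,0,0]
    - [-1,0,0,0,0.9]
    - [-1,0,0,0,0.9]
    - [-1,0,0,0,0.9]
  force: 20

```text
time: 4.48
ee_pos: [0.5796, -0.3122, 0.2349]
eef_rot: [0.733, -0.68, -0.0, 0.0]
ft_force: [0.5, -0.7, 0.6]
width: 0.0871
```

```bash
cat > st.py <<'E'
from h import *
import sys
np.set_printoptions(precision=4,suppress=True)
s=read_state(); Rm=R.from_quat(s["eef_rot"]).as_matrix(); p=np.array(s["ee_pos"])
print("t",s["time"],"p",p,"w",round(s["width"],4),"F",np.array(s["ft_force"]),"q",np.array(s["joint_positions"]))
print("xt",Rm[:,0],"deg",np.degrees(np.arctan2(Rm[1,0],Rm[0,0])), "tilt z",Rm[:,2])
if len(sys.argv)>3:
    g=np.array([float(v) for v in sys.argv[1:4]]); print("units to goal",Rm.T@(g-p)/.03)
E
python3 st.py .588 -.306 .123
```

```text
t 4.4833 p [ 0.5796 -0.3122  0.2349] w 0.0871 F [ 0.4931 -0.6771  0.5614] q [ 0.6123  0.42   -0.2588  1.3544  0.1064  1.3808 -1.1413]
xt [ 0.0745 -0.9972 -0.0001] deg -85.7276172844709 tilt z [-0.0001  0.0001 -1.    ]
units to goal [-0.1859 -0.2943  3.7295]
```

Request:
carry_out:
  rows:
    - [-1,-0.19,-0.29,0,0]
    - [-1,0,0,0.9,0]
    - [-1,0,0,0.9,0]
    - [-1,0,0,0.9,0]
    - [-1,0,0,0.9,0]
    - [-1,0,0,0.1,0]
    - [-1,0,0,0,0]

```text
time: 5.07
ee_pos: [0.5934, -0.3026, 0.1224]
eef_rot: [0.737, -0.675, 0.002, -0.001]
ft_force: [0.4, -0.0, 1.3]
width: 0.0867
```

```bash
python3 st.py .588 -.306 .123; python3 - <<'E'
from h import *
tiles=[]
for cam,(x0,y0,x1,y1) in dict(top=(310,130,400,220),scene=(160,230,250,320)).items():
    tiles.append(cv2.resize(camera(cam)[y0:y1,x0:x1],(400,400),interpolation=cv2.INTER_CUBIC))
cv2.imwrite("pics/k2.png",np.hstack(tiles))
E
```

```text
t 5.0667 p [ 0.5934 -0.3026  0.1224] w 0.0867 F [ 0.4062 -0.0371  1.3318] q [ 0.5939  0.5091 -0.2603  1.4702  0.1354  1.1744 -1.1696]
xt [ 0.0875 -0.9962  0.0016] deg -84.98020602759172 tilt z [ 0.0055 -0.0011 -1.    ]
units to goal [ 0.0984  0.1902 -0.0192]
```

View pics/k2.png

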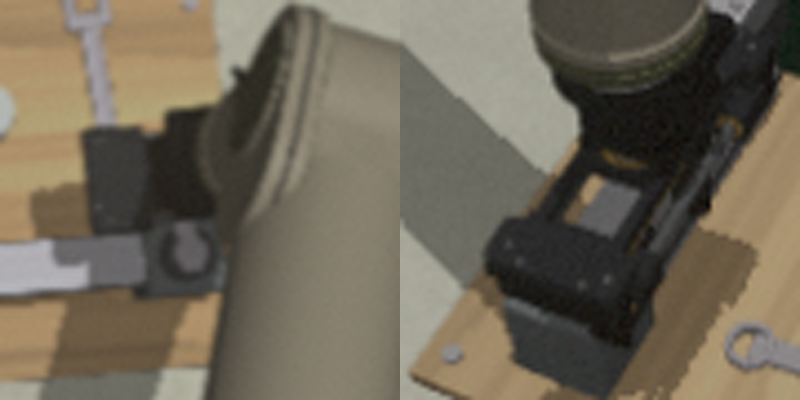

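The picture shows the open jaws straddling the knob beside the gearbox, at left-tile px (185,250), with the hub clear of them. I'll make a small correction and close.

Request:
carry_out:
  rows:
    - [-1,0.1,0.15,0,0]
    - [1,0,0,0,0]
    - [1,0,0,0,0]
    - [1,0,0,0,0]
    - [1,0,0,0,0]
    - [1,0,0,0,0]
    - [1,0,0,0,0]
  force: 15

```text
time: 5.75
ee_pos: [0.5924, -0.3086, 0.132]
eef_rot: [0.737, -0.676, 0.009, -0.003]
ft_force: [0.4, -0.0, 0.4]
width: 0.055
```

```bash
python3 st.py .588 -.306 .123
```

```text
t 5.75 p [ 0.5924 -0.3086  0.132 ] w 0.055 F [ 0.4487 -0.0489  0.4468] q [ 0.6028  0.4957 -0.2597  1.4687  0.1331  1.1761 -1.1598]
xt [ 0.0868 -0.9962  0.0084] deg -85.01911105969607 tilt z [ 0.0168 -0.007  -0.9998]
units to goal [-0.1023  0.1424  0.2954]
```

```bash
cat >> st.py <<'E'
print("qv",np.array(s["joint_vel"]))
E
python3 st.py; python3 - <<'E'
from h import *
for i in range(4):
    camera("top"); s=read_state(); print(s["time"],np.round(s["ee_pos"],4),np.round(R.from_quat(s["eef_rot"]).as_matrix()[:,2],4),round(s["width"],4))
E
```

```text
t 5.75 p [ 0.5924 -0.3086  0.132 ] w 0.055 F [ 0.4487 -0.0489  0.4468] q [ 0.6028  0.4957 -0.2597  1.4687  0.1331  1.1761 -1.1598]
xt [ 0.0868 -0.9962  0.0084] deg -85.01911105969607 tilt z [ 0.0168 -0.007  -0.9998]
qv [-0.0006 -0.0038  0.0004 -0.0037 -0.0007  0.0005  0.001 ]
5.8 [ 0.5924 -0.3086  0.1319] [ 0.0167 -0.007  -0.9998] 0.0513
5.85 [ 0.5923 -0.3085  0.1317] [ 0.0164 -0.0068 -0.9998] 0.0468
5.9 [ 0.5923 -0.3085  0.1316] [ 0.0163 -0.0067 -0.9998] 0.0431
5.95 [ 0.5922 -0.3085  0.1315] [ 0.0161 -0.0066 -0.9998] 0.0386
```

Request:
carry_out:
  rows:
    - [1,0,0.13,0.3,0]
    - [1,0,0,0,0]
    - [1,0,0,0,0]

```text
time: 6.2
ee_pos: [0.5885, -0.3075, 0.1214]
eef_rot: [0.738, -0.675, 0.008, -0.004]
ft_force: [0.9, -0.2, 12.5]
width: 0.0216
```

```bash
python3 st.py .588 -.306 .123; python3 - <<'E'
from h import *
for i in range(4):
    camera("top"); s=read_state(); print(s["time"],np.round(s["ee_pos"],4),np.round(R.from_quat(s["eef_rot"]).as_matrix()[:,2],4),round(s["width"],4),np.round(s["ft_force"],2))
E
```

```text
t 6.2 p [ 0.5885 -0.3075  0.1214] w 0.0216 F [ 0.8609 -0.1794 12.5091] q [ 0.6063  0.4979 -0.2602  1.4892  0.1331  1.155  -1.1582]
xt [ 0.0879 -0.9961  0.0063] deg -84.95482999573973 tilt z [ 0.0163 -0.0049 -0.9999]
units to goal [-0.0521  0.0097 -0.0551]
qv [ 0.0009 -0.0012 -0.0032  0.0081  0.0073 -0.0232  0.0015]
6.25 [ 0.5885 -0.3077  0.1217] [ 0.0164 -0.0053 -0.9999] 0.0218 [-2.81  3.2   3.34]
6.3 [ 0.5884 -0.3077  0.1217] [ 0.0162 -0.0053 -0.9999] 0.0216 [-0.78  1.88  2.18]
6.35 [ 0.5884 -0.3077  0.1217] [ 0.0162 -0.0052 -0.9999] 0.0215 [-1.1   4.07  3.33]
6.4 [ 0.5885 -0.3077  0.1217] [ 0.0162 -0.0053 -0.9999] 0.0215 [-1.7   4.18  2.18]
```

Request:
carry_out:
  rows:
    - [1,-0.51,0.09,0,0]
    - [1,-0.45,0.26,0,0]
    - [1,-0.34,0.4,0,0]
    - [1,-0.18,0.49,0,0]
    - [1,0,0.52,0,0]
    - [1,0.18,0.49,0,0]
  force: 20

```text
time: 6.9
ee_pos: [0.5244, -0.2699, 0.1217]
eef_rot: [0.74, -0.673, 0.014, -0.009]
ft_force: [-0.5, 4.6, 3.5]
width: 0.0217
```

```bash
cat > kn.py <<'E'
from h import *
np.set_printoptions(precision=4,suppress=True)
s=read_state(); Rm=R.from_quat(s["eef_rot"]).as_matrix(); p=np.array(s["ee_pos"])-.005*Rm[:,2]
c=np.array([.5455,-.3129]) if True else 0
try: c=np.load("c.npy")
except Exception: pass
d=p[:2]-c; a=np.degrees(np.arctan2(d[1],d[0])-.0795)
print("t",s["time"],"rig angle",a,"r",np.hypot(*d),"z",p[2],"F",np.array(s["ft_force"]),"tilt",Rm[:,2],"w",s["width"],"toolyaw-rig",np.degrees(np.arctan2(Rm[1,0],Rm[0,0])-.0795))
open("log.txt","a").write(f"{p[0]} {p[1]} {p[2]}\n")
E
python3 kn.py
```

```text
t 6.9 rig angle 111.72799574670502 r 0.04803870958117184 z 0.12668325849251558 F [-0.4762  4.5967  3.538 ] tilt [ 0.0315 -0.0056 -0.9995] w 0.021696121251688738 toolyaw-rig -89.15331100534763
```

```bash
python3 -c "
import numpy as np; np.save('c.npy',[.5435,-.3106])"
```

Request:
carry_out:
  rows:
    - [1,0.46,0.62,0,0]
    - [1,0.71,0.31,0,0]
    - [1,0.77,-0.09,0,0]
    - [1,0.63,-0.46,0,0]
    - [1,0.31,-0.71,0,0]
    - [1,-0.09,-0.77,0,0]
    - [1,-0.46,-0.62,0,0]

```text
time: 7.48
ee_pos: [0.5724, -0.3446, 0.1222]
eef_rot: [0.736, -0.677, 0.011, -0.003]
ft_force: [3.1, -8.1, -5.6]
width: 0.0215
```

```bash
python3 kn.py
```

```text
t 7.4833 rig angle -54.24408263412547 r 0.04446371370590867 z 0.1272156855198181 F [ 3.1254 -8.0844 -5.5757] tilt [ 0.0206 -0.0097 -0.9997] w 0.02149785215976418 toolyaw-rig -89.72648481481426
```

Request:
carry_out:
  rows:
    - [1,-0.59,-0.51,0,0]
    - [1,-0.76,-0.17,0,0]
    - [1,-0.75,0.2,0,0]
    - [1,-0.57,0.53,0,0]
    - [1,-0.25,0.73,0,0]
    - [1,0.12,0.77,0,0]
    - [1,0.47,0.62,0,0]
    - [1,0.7,0.33,0,0]
    - [1,0.78,-0.04,0,0]
    - [1,0.67,-0.4,0,0]
    - [1,0.4,-0.67,0,0]
    - [1,0.04,-0.78,0,0]

```text
time: 8.48
ee_pos: [0.5562, -0.354, 0.122]
eef_rot: [0.736, -0.677, 0.015, -0.005]
ft_force: [-10.5, 23.3, 6.6]
width: 0.0215
```

```bash
python3 kn.py
```

```text
t 8.4833 rig angle -78.41474210806238 r 0.04514879492244966 z 0.12696561397545125 F [-10.4843  23.3179   6.6357] tilt [ 0.0282 -0.0127 -0.9995] w 0.02152660350032458 toolyaw-rig -89.76644125299786
```

```bash
python3 - <<'E'
from h import *
P=np.load("fit.npy"); yaw=P[2]; c=np.load("c.npy")
tiles=[]
for cam in ["top","scene"]:
    im=camera(cam)
    for d in pinpoint("tongue_tip",cam)[:1]:
        w=atz(cam,d["xy"],.13)[:2]-c; print(cam,d["conf"],"rig",np.cos(yaw)*w[0]+np.sin(yaw)*w[1],-np.sin(yaw)*w[0]+np.cos(yaw)*w[1])
    x0,y0={"top":(240,160),"scene":(200,180)}[cam]
    tiles.append(cv2.resize(im[y0:y0+60,x0:x0+80],None,fx=6.6,fy=6.6,interpolation=cv2.INTER_CUBIC)[:396,:528] if 0 else cv2.resize(im[y0:y0+60,x0:x0+80],(400,300),interpolation=cv2.INTER_CUBIC))
cv2.imwrite("pics/t3.png",np.vstack(tiles))
E
```

```text
top 0.73 rig 0.007165975651587173 0.24503942812875326
scene 0.64 rig 0.014825480062020422 0.24115582762782894
```

View pics/t3.png

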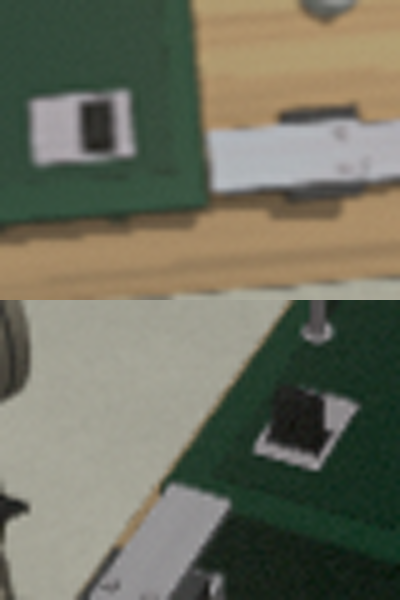

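The tongue end (px 210 in the upper tile) is now only about 1 px, or 3 mm, past the lid edge (px 205). It needs about 135° more.

Request:
carry_out:
  rows:
    - [1,-0.33,-0.7,0,0]
    - [1,-0.62,-0.47,0,0]
    - [1,-0.77,-0.12,0,0]
    - [1,-0.73,0.25,0,0]
    - [1,-0.53,0.57,0,0]
    - [1,0,0,0,0]

```text
time: 9.18
ee_pos: [0.5578, -0.2685, 0.1224]
eef_rot: [0.734, -0.679, 0.015, 0.003]
ft_force: [0.6, -0.4, -4.9]
width: 0.0215
```

```bash
python3 kn.py;  python3 - <<'E'
from h import *
P=np.load("fit.npy"); yaw=P[2]; c=np.load("c.npy")
for cam in ["top","scene"]:
  for i in range(2):
    im=camera(cam)
    for d in pinpoint("tongue_tip",cam)[:1]:
        w=atz(cam,d["xy"],.13)[:2]-c; print(cam,d["conf"],"rig",np.cos(yaw)*w[0]+np.sin(yaw)*w[1],-np.sin(yaw)*w[0]+np.cos(yaw)*w[1])
x0,y0=(240,160); im=camera("top")
cv2.imwrite("pics/t4.png",cv2.resize(im[y0:y0+60,x0:x0+80],(640,480),interpolation=cv2.INTER_CUBIC))
E
```

```text
t 9.1833 rig angle 66.80580777620257 r 0.04452505131197725 z 0.12741796516165427 F [ 0.6345 -0.3774 -4.9106] tilt [ 0.0185 -0.0241 -0.9995] w 0.021488154282989145 toolyaw-rig -90.14482194990714
top 0.89 rig -0.006066358164658961 0.2396511970320556
top 0.88 rig 0.010088926903486065 0.2370588561913585
scene 0.65 rig 0.006289697230230781 0.2348149677311259
scene 0.64 rig 0.014245233396666194 0.22869998837379316
```

View pics/t4.png

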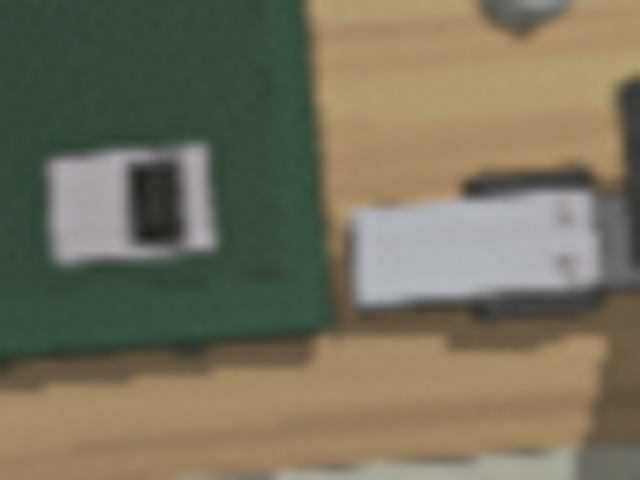

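The gap is about 29 px of 8x zoom, roughly 10–12 mm, and the fin is still at its right end. I'll release the knob, rise and travel to the handle.

Request:
carry_out:
  rows:
    - [-1,0,0,0,0]
    - [-1,0,0,0,0]
    - [-1,0,0,0,0]
    - [-1,0,0,0,0]
    - [-1,0,0,0,0]
    - [-1,0,0,0,0]
    - [-1,0,0,-0.9,0]
    - [-1,0,0,-0.9,0]
    - [-1,0,0,-0.9,0]
    - [-1,0,0,-0.9,0]

```text
time: 10.47
ee_pos: [0.5553, -0.2644, 0.2242]
eef_rot: [0.734, -0.679, 0.008, 0.003]
ft_force: [-0.0, -0.5, 0.5]
width: 0.08
```

```bash
python3 st.py .507 .1455 .24; python3 - <<'E'
import numpy as np; from scipy.optimize import least_squares
L=np.loadtxt("log.txt")[:,:2]; L=np.vstack([L,[.5885,-.3077]])
print(least_squares(lambda c:np.hypot(*(L-c).T)-.045,[.5435,-.3106]).x, L.shape)
E
```

```text
t 10.4667 p [ 0.5553 -0.2644  0.2242] w 0.08 F [-0.0451 -0.4815  0.5037] q [ 0.5732  0.3208 -0.2617  1.5084  0.0961  1.3122 -1.1915]
xt [ 0.0785 -0.9968  0.0149] deg -85.49678788989631 tilt z [ 0.0073 -0.0143 -0.9999]
units to goal [-13.7394   0.5275  -0.7344]
qv [-0.001  -0.2138 -0.0106 -0.4235 -0.0721  0.6487  0.0551]
[ 0.54322964 -0.31069335] (5, 2)
```

Request:
carry_out:
  rows:
    - [-1,-0.3,0.03,-0.5,0]
    - [-1,-0.9,0.03,-0.2,0]
    - [-1,-0.9,0.03,0,0]
    - [-1,-0.9,0.03,0,0]
    - [-1,-0.9,0.03,0,0]
    - [-1,-0.9,0.03,0,0]
    - [-1,-0.9,0.03,0,0]
    - [-1,-0.9,0.03,0,0]
    - [-1,-0.9,0.03,0,0]
    - [-1,-0.9,0.03,0,0]
    - [-1,-0.9,0.03,0,0]
    - [-1,-0.9,0.03,0,0]
    - [-1,-0.9,0.03,0,0]
    - [-1,-0.9,0.03,0,0]
    - [-1,-0.9,0.03,0,0]

```text
time: 11.72
ee_pos: [0.5122, 0.1306, 0.2465]
eef_rot: [0.731, -0.683, 0.015, 0.001]
ft_force: [-0.0, -0.0, -0.1]
width: 0.0869
```

Request:
carry_out:
  rows:
    - [-1,0,0,0,-1]
    - [-1,0,0,0,-1]
    - [-1,0,0,0,-1]
    - [-1,0,0,0,-1]
    - [-1,0,0,0,-1]
    - [-1,0,0,0,-1]
    - [-1,0,0,0,-1]
    - [-1,0,0,0,-1]
    - [-1,0,0,0,-1]
    - [-1,0,0,0,-1]
    - [-1,0,0,0,-1]
    - [-1,0,0,0,-1]
    - [-1,0,0,0,-1]
    - [-1,0,0,0,-1]
    - [-1,0,0,0,-1]
    - [-1,0,0,0,-1]
    - [-1,0,0,0,-1]

```text
time: 13.13
ee_pos: [0.5082, 0.1423, 0.2469]
eef_rot: [0.999, 0.033, 0.011, 0.01]
ft_force: [-0.0, -0.1, 0.6]
width: 0.087
```

```bash
python3 st.py .507 .1455 .16;  python3 - <<'E'
from h import *
for cam,q,z in [("top","lid_handle",.165),("scene","lid_handle",.165),("top","catch_grip",.144),("scene","catch_grip",.144)]:
    camera(cam)
    for d in pinpoint(q,cam)[:1]: print(cam,q,d["conf"],atz(cam,d["xy"],z)[:2])
x0,y0=(180,120); im=camera("scene")
cv2.imwrite("pics/h5.png",cv2.resize(im[y0:y0+120,x0:x0+160],(640,480),interpolation=cv2.INTER_CUBIC))
E
```

```text
t 13.1333 p [0.5082 0.1423 0.2469] w 0.087 F [-0.0303 -0.1484  0.5818] q [ 0.2461  0.1561 -0.6816  1.6861  0.1292  1.3234 -0.394 ]
xt [0.9976 0.0661 0.0212] deg 3.7917627749380265 tilt z [ 0.0226 -0.0195 -0.9996]
units to goal [-0.0952 -0.1692  2.8918]
qv [ 0.0802  0.0108 -0.0917 -0.0037  0.018   0.0051  1.0812]
top lid_handle 0.76 [0.51396924 0.13782572]
scene lid_handle 0.59 [0.51588147 0.13679947]
top catch_grip 0.63 [0.55620178 0.00302588]
scene catch_grip 0.69 [0.54797074 0.01419174]
```

View pics/h5.png

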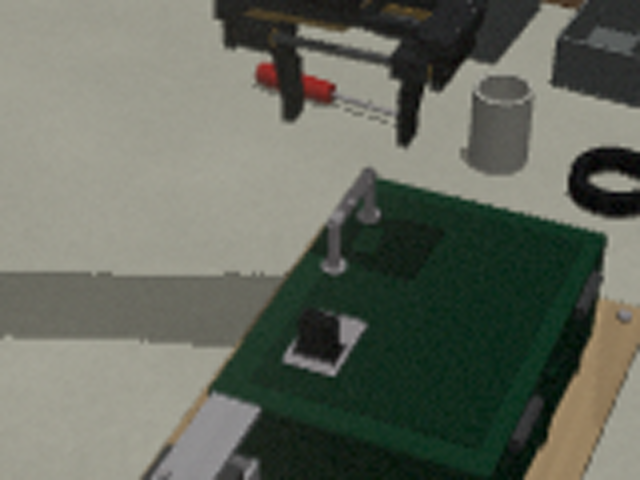

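The picture shows the jaws centred above the bow handle (px 350,200) with the posts outside the fingers. I'll descend and close.

Request:
carry_out:
  rows:
    - [-1,0,0,0.75,0]
    - [-1,0,0,0.75,0]
    - [-1,0,0,0.75,0]
    - [0.2,0,0,0.7,0]
    - [0.2,0,0,0,0]
    - [0.2,0,0,0.03,0]
    - [0.2,0,0,0.03,0]
    - [0.2,0,0,0.03,0]
  force: 20

```text
time: 14.25
ee_pos: [0.5123, 0.1413, 0.1561]
eef_rot: [0.999, 0.027, 0.014, 0.01]
ft_force: [0.4, -1.5, 0.1]
width: 0.0616
```

```bash
python3 st.py .51 .142 .16
```

```text
t 14.25 p [0.5123 0.1413 0.1561] w 0.0616 F [ 0.4329 -1.5169  0.1004] q [ 0.2255  0.2387 -0.6711  1.8007  0.1935  1.1419 -0.4552]
xt [0.9981 0.055  0.0267] deg 3.156235926332229 tilt z [ 0.0278 -0.0183 -0.9994]
units to goal [-0.0707 -0.0235 -0.1323]
qv [-0.0025  0.0033 -0.0005 -0.0019  0.0064 -0.0102 -0.0058]
```

Request:
carry_out:
  rows:
    - [1,-0.07,0,-0.1,0.2]
    - [1,0,0,0,0]
    - [1,0,0,0,0]
    - [1,0,0,0,0]
    - [1,0,0,0,0]
    - [1,0,0,0,0]
    - [1,0,0,0,0]
    - [1,0,0,0,0]
    - [1,0,0,0,0]
    - [1,0,0,0,0]
    - [1,0,0,0,0]
  force: 30

```text
time: 15.17
ee_pos: [0.5115, 0.142, 0.1636]
eef_rot: [1.0, 0.018, 0.017, 0.009]
ft_force: [-0.6, 0.3, 1.4]
width: 0.011
```

```bash
python3 st.py .51 .142 .16
```

```text
t 15.1667 p [0.5115 0.142  0.1636] w 0.011 F [-0.5864  0.2593  1.436 ] q [ 0.2261  0.2248 -0.6712  1.7982  0.1858  1.1496 -0.4703]
xt [0.9988 0.0359 0.0328] deg 2.0577240921872706 tilt z [ 0.0334 -0.0179 -0.9993]
units to goal [-0.054  -0.0036  0.1182]
qv [-0.0011  0.0007 -0.0001  0.0001 -0.0005  0.0003  0.0019]
```

Request:
carry_out:
  rows:
    - [1,0,0,-0.2,0]
    - [1,0,0,-0.1,0]
    - [1,0,0,0,0]

```text
time: 15.42
ee_pos: [0.5144, 0.1422, 0.1727]
eef_rot: [1.0, 0.018, 0.02, 0.008]
ft_force: [-3.0, 0.1, -2.5]
width: 0.0111
```

```bash
python3 st.py .51 .142 .16
```

```text
t 15.4167 p [0.5144 0.1422 0.1727] w 0.0111 F [-3.0391  0.0531 -2.5229] q [ 0.2295  0.2167 -0.6718  1.7864  0.18    1.1604 -0.4638]
xt [0.9986 0.0353 0.0393] deg 2.0267025375721825 tilt z [ 0.0399 -0.0155 -0.9991]
units to goal [-0.1643 -0.0067  0.4157]
qv [ 0.0009  0.0065 -0.0003  0.0051 -0.0011 -0.0066 -0.001 ]
```

Request:
carry_out:
  rows:
    - [1,0,0,-0.2,0]
    - [1,0,0,-0.1,0]

```text
time: 15.58
ee_pos: [0.5178, 0.1423, 0.1816]
eef_rot: [1.0, 0.017, 0.024, 0.007]
ft_force: [6.9, 2.4, -7.3]
width: 0.0106
```

```bash
python3 st.py .51 .142 .16
```

```text
t 15.5833 p [0.5178 0.1423 0.1816] w 0.0106 F [ 6.917   2.3999 -7.3265] q [ 0.2326  0.209  -0.6721  1.7745  0.175   1.1698 -0.4577]
xt [0.9983 0.0348 0.0471] deg 1.9966662071578516 tilt z [ 0.0475 -0.0129 -0.9988]
units to goal [-0.2922 -0.0096  0.7083]
qv [ 0.0117 -0.0186 -0.0028 -0.0304 -0.0163  0.0202  0.0217]
```

It rises freely at about 3–7 N, already 18 mm up and following the arc backwards, so the catch appears free. I'll continue carefully along the arc.

Request:
carry_out:
  rows:
    - [1,0.2,-0.01,-0.41,-0.05]
    - [1,0.23,-0.01,-0.4,-0.05]
    - [1,0.26,-0.02,-0.38,-0.05]
    - [1,0.28,-0.02,-0.36,-0.05]
  force: 35

```text
time: 15.92
ee_pos: [0.5421, 0.1441, 0.2263]
eef_rot: [0.999, 0.026, 0.019, 0.008]
ft_force: [1.2, -0.2, -5.5]
width: 0.0112
```

```bash
cat > li.py <<'E'
from h import *
np.set_printoptions(precision=4,suppress=True)
s=read_state(); Rm=R.from_quat(s["eef_rot"]).as_matrix(); p=np.array(s["ee_pos"])-.005*Rm[:,2]
p0=np.array([.5115,.142,.1665]); u=np.array([np.cos(.0795),np.sin(.0795)])
d=p-p0; x=-.19+d[:2]@u; z=.057+d[2]
print("t",s["time"],"p",p,"theta",np.degrees(np.arctan2(z,-x)-np.arctan2(.057,.19)),"r",np.hypot(x,z),"lat",d[1]*u[0]-d[0]*u[1],"F",np.array(s["ft_force"]),"tilt",Rm[:,2],"yaw",np.degrees(np.arctan2(Rm[1,0],Rm[0,0])),"w",s["width"])
E
python3 li.py
python3 - <<'E'
from h import *
im=camera("scene")
cv2.imwrite("pics/l6.png",cv2.resize(im[100:250,180:380],(640,480),interpolation=cv2.INTER_CUBIC))
E
```

```text
t 15.9167 p [0.5419 0.1442 0.2313] theta 20.674176949864925 r 0.20071216460296518 lat -0.00025509630931793044 F [ 1.1592 -0.1853 -5.5308] tilt [ 0.0386 -0.0155 -0.9991] yaw 3.0059190183505384 w 0.011228474747555565
```

View pics/l6.png

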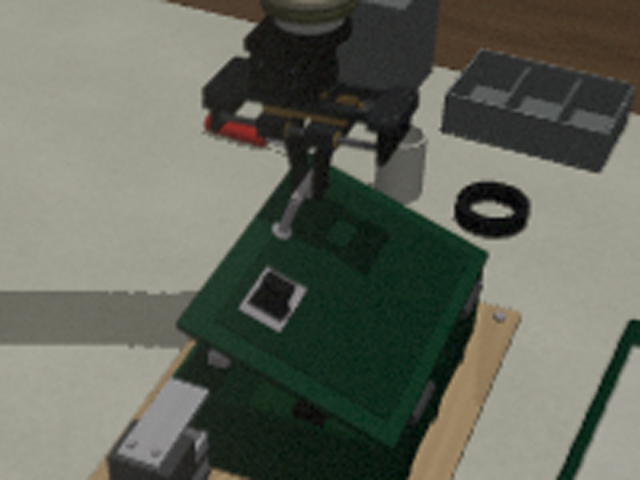

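The lid is plainly open about 20° in the picture, with the bar between the fingers and the tongue clear, so the catch was free. I'll lift on to about 54°.

Request:
carry_out:
  rows:
    - [1,0.3,-0.02,-0.34,-0.05]
    - [1,0.33,-0.02,-0.32,-0.05]
    - [1,0.35,-0.02,-0.3,-0.05]
    - [1,0.37,-0.02,-0.27,-0.05]
    - [1,0.39,-0.02,-0.24,-0.05]
    - [1,0.4,-0.02,-0.22,-0.05]
    - [1,0.3,-0.01,-0.14,0]
    - [1,0.2,-0.01,-0.08,0]

```text
time: 16.63
ee_pos: [0.6109, 0.1489, 0.287]
eef_rot: [0.999, 0.037, 0.005, 0.015]
ft_force: [-5.8, -3.6, 4.5]
width: 0.011
```

```bash
python3 li.py
```

```text
t 16.6333 p [0.6108 0.149  0.292 ] theta 46.951763157856334 r 0.20369011499980358 lat -0.0008666779350851445 F [-5.8003 -3.6049  4.5067] tilt [ 0.0117 -0.0299 -0.9995] yaw 4.29992653975677 w 0.011043476907874147
```

Request:
carry_out:
  rows:
    - [1,0.28,-0.01,-0.11,0]
    - [1,0.28,-0.01,-0.09,0]
    - [1,0.15,0,-0.04,0]
    - [1,0,0,0,0]
    - [1,0,0,0,0]

```text
time: 17.05
ee_pos: [0.6298, 0.1501, 0.2953]
eef_rot: [0.999, 0.036, 0.002, 0.017]
ft_force: [-3.4, -0.5, 2.9]
width: 0.011
```

```bash
python3 li.py
python3 - <<'E'
from h import *
im=camera("scene"); im2=camera("top")
a=cv2.resize(im[80:260,150:390],(640,480),interpolation=cv2.INTER_CUBIC)
cv2.imwrite("pics/l7.png",a)
for i in range(10):camera("top")
s=read_state();print(s["time"],np.round(s["ee_pos"],4),np.round(s["ft_force"],1),s["width"],np.abs(s["joint_vel"]).max())
E
```

```text
t 17.05 p [0.6298 0.1503 0.3002] theta 52.78240940501196 r 0.20367083402312566 lat -0.0011444738723986377 F [-3.3884 -0.4693  2.9461] tilt [ 0.0043 -0.0332 -0.9994] yaw 4.176226621498005 w 0.01102602788677512
17.65 [0.6303 0.1501 0.2954] [-3.4 -0.9  1.2] 0.010949303467157308 0.0017554623825716167
```

View pics/l7.png

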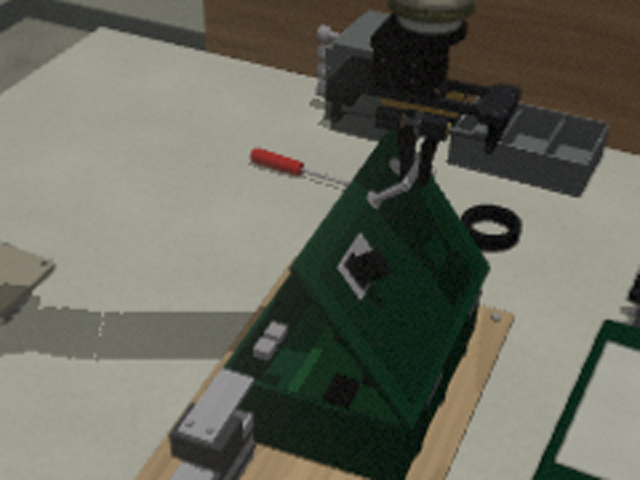

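The lid is held at about 53°, the bar is between the fingers and nothing drifted over 0.6 s, so I'm handing in.

```bash
python3 -c "
from bench import *
print(close_job())"
```

```text
the job is handed in; nothing more can be done
None
```

The lid is open and held steady in the gripper at about 53°. I handed the job in at about 17.7 s of the 72 s allowed; no verdict was reported.

- **Crank:** I gripped the knob and wound it about 787° anticlockwise. The last close-up from above showed the tongue roughly 10–12 mm clear of the lid's edge. The network's tongue points varied by several millimetres, so I relied on that picture and the winding angle.
- **Tug:** I tugged the lid by its bow handle before touching the catch. It rose 18 mm along its arc at only about 3–7 N, well past the 8 mm a caught lid would allow. The catch was free, so I left it alone.
- **Lift:** I raised the lid along its arc. Over a final 0.6 s check the gripper moved about 0.5 mm, the fingers stayed closed on the bar (11 mm opening), and the force was 3–4 N.

**Disagreement:** the arm readings put the handle on an arc of about 204 mm radius instead of 198 mm, so the 53° could be off by a few degrees. That is still inside the 45–65° range.

The loose things looked undisturbed where they showed in the pictures. I did not measure them, and the last close-up did not cover all of them.

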